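# Sort the kiln props into their trays

## Robot

A 6-joint arm with a two-finger parallel gripper is mounted at the origin on the work surface. World frame = base frame: x ahead of the robot, y to its left, z up, the work surface at z = 0. Lengths are in m, angles in rad, forces in N, time in s.
With the tool pointing down it reaches from about 0.35 to 0.85 m from the base axis. Payload 8.1 kg.
Tool frame: the origin (TCP) lies at the centre of the arm's flange, where the gripper is bolted on; the fingertips stand 186 mm ahead of it and the grasp point (between the pads) lies 167 mm ahead of it; z points along the fingers, y is the line along which they close (so a half turn about z gives the same grasp; the last joint's range is limited). The gripper opens to 93 mm and grips with 3 to 60 N. Pads are 15 mm wide; open, the fingers measure 128 mm over their backs; the gripper's body (75 mm by 188 mm) begins 65 mm behind the grasp point.
Start: joints at [1.246, 0.13, 1.488, -0, 1.523, -0.085], TCP at [0.142, 0.583, 0.405] pointing down, gripper open.
Joint ranges: [-2.96, 2.96], [-0.89, 2.26], [0.02, 2.5], [-1.34, 4.48], [0, 2.73], [-2.66, 2.66]. Speed limits (rad/s): [2.39, 2.39, 2.79, 3.14, 3.14, 3.14].

## Interface

Orientations are given as a rotation vector (axis times angle).
In Python, from plant import robot gives the robot as it stands.
- The arm moves only by the tool apply_moves, never from a script. Its argument "series" is a list of rows, each a list of 2 entries, a list of its own where there are three numbers: the shift along the tool's x, y, z in mm, then the turn, a rotation vector about the tool's x, y, z in rad. A call has 1 to 12 rows; each row shifts and turns the commanded pose from where the row before left it, along the tool's axes as they then stand; what a row does not reach is not made up. A row lasts 1/12 s, in which the tool goes at most 41.7 mm and 7.16 degrees, less where a joint would pass 70% of its speed; a pose out of reach is approached as far as the arm can. A call is refused whole if a number of a shift passes 41.7 or a number of a turn 0.125, either way. A call with a gripper value outside its range is refused whole. "claw" is the opening, from 0 (shut) to 1 (fully open), set as the call begins (left out, the last holds). The fingers move at their own pace and stop on an object; "newtons" is the grip in N (left out, the last holds). Time passes only in rows, so rows that do not move let the fingers close. It gives the time, the measured TCP pose, the force, the opening and the grip force at its end, in the units of the state.
- robot.read_state(): the state, without advancing time (a new reading comes with each control period).
- robot.read_camera(name): name is "side" or "top"; returns (picture, depth): 480x640x3 uint8, blue, green, red; 480x640 float32, m along the optical axis (not along the pixel's ray), 0 where there is no reading.
- robot.calibration(name): a dict with "fx", "fy", "cx", "cy" (pixels), "extrinsics" (4x4, takes a point from world to camera coordinates). Camera axes: x right, y down, z forward; pixel columns grow to the right and rows downward; lengths in m; the calibration is good to about 2 mm. A picture is of the moment at which its call begins. calibration takes no time and is no camera call.
- robot.close_job(): hands the job in; it is judged then, once.
The state is a dict: "t": time; "q": joint angles; "dq": joint speeds; "joint_torque": joint torques, N m; "tool_pos": TCP position; "orientation": TCP orientation; "force": force on the tool from outside, world axes, zero at the start; "wrist_torque": the same for the moment, N m; "opening": finger opening in m; "gripper_force": force on a finger pad.
Only numpy, scipy, OpenCV 4.12 (cv2) and the standard library are available. Lean on these libraries where they do the work, as an engineer would, in place of code of your own. Each camera call takes 0.05 s, during which the arm holds its last target. There are 200 camera calls.

## Task

Sort the five loose ceramic kiln props into the three wooden trays, each into the tray whose fixed sample has the same cross-section (square, round tube or cross), standing upright on the tray floor. Where a tray gets two, line them up by height along the tray: the tall one next to the sample, the short one at the open end. Leave the yellow paint jar standing where it is.

Things in the scene. Friction and masses are not known exactly. Their poses are not given: they have to be found in the camera images.
- square_tall_mid (a point): Loose kiln prop of buff ceramic, square bar, 34 x 34 mm, solid, 75 mm tall (the tall one of its two), standing on the table. Point at its centre, half-way up; z is along its length, up. The sides face along its own x and y axes.
- square_short_mid (a point): Loose kiln prop of buff ceramic, square bar, 34 x 34 mm, solid, 50 mm tall (the short one of its two), standing on the table. Point at its centre, half-way up; z is along its length, up. The sides face along its own x and y axes.
- tube_tall_mid (a point): Loose kiln prop of buff ceramic, round tube, 38 mm outside, 20 mm bore, 75 mm tall (the tall one of its two), standing on the table. Point at its centre, half-way up; z is along its length, up.
- tube_short_mid (a point): Loose kiln prop of buff ceramic, round tube, 38 mm outside, 20 mm bore, 50 mm tall (the short one of its two), standing on the table. Point at its centre, half-way up; z is along its length, up.
- cross_prop_mid (a point): Loose kiln prop of buff ceramic, plus-shaped (cross) section, arms 14 mm thick, 42 mm from arm end to opposite arm end along its own x and along its own y, 60 mm tall, standing on the table. Point at its centre, half-way up; z is along its length, up.
- tray_square: Fixed dark wooden tray, 86 (its x) by 190 mm (its y); walls 6 thick, 12 high; floor top 6 mm above the table. Known by its sample: a square prop 75 mm tall, section as the loose ones, fixed upright at x = 0, y = -67 mm. Empty from there to y = +89: tall prop's place about y = -8, short prop's about y = +52. Origin: centre of its underside.
- tray_tube: Fixed dark wooden tray, 86 (its x) by 190 mm (its y); walls 6 thick, 12 high; floor top 6 mm above the table. Known by its sample: a round tube prop 75 mm tall, section as the loose ones, fixed upright at x = 0, y = -67 mm. Empty from there to y = +89: tall prop's place about y = -8, short prop's about y = +52. Origin: centre of its underside.
- tray_cross: Fixed dark wooden tray, 86 (its x) by 190 mm (its y); walls 6 thick, 12 high; floor top 6 mm above the table. Known by its sample: a cross prop 60 mm tall, section as the loose ones, fixed upright at x = 0, y = -67 mm. Empty from there to y = +89: the cross prop may stand anywhere there (middle y = +22). Origin: centre of its underside.
- paint_jar: Bystander: closed yellow paint jar, 60 mm across, 70 mm tall, 0.35 kg, standing loose among the props. Origin: centre of its underside, z up.
Things that resemble listed ones, but are neither listed nor needed, are in the scene too. What is shaped like the part that bears square_tall_mid but green is not meant.

How it is judged:
By the outcome, as a careful person would: the job done as asked, in the order asked, and still so for the second after the job is handed in, with the robot touching nothing.
It also fails if it takes over 128 s, if anything falls off the work surface, if the arm or the gripper's body presses on something with over 40 N, if the wrist force passes 120 N, or if a joint passes its speed limit or range.

## Working session

There is one attempt and no reset: what is moved stays moved. The work goes in short steps, Python scripts to look and compute and a tool call to move; the robot and the scene stay as the last step left them, time stands still between calls to the robot, and variables do not carry over. Pictures are saved under pics/ and viewed, at most 14 in all, crops included, and the job is handed in when it is done.

Besides the shell and the picture viewer there is one more tool, called after "Call:" in YAML: its name, and indented under it one key for each argument. apply_moves: Moves the arm, as the interface text tells. Its arguments: {"type":"object","properties":{"series":{"type":"array"},"claw":{"type":"number"},"newtons":{"type":"number"}},"required":["series"]}

```bash
ls; mkdir -p pics; python3 - <<'E'
from plant import robot
import cv2,numpy as np
print(robot.read_state())
for n in ("top","side"):
    p,d=robot.read_camera(n); cv2.imwrite(f"pics/{n}0.png",p); np.savez(f"pics/{n}0.npz",p=p,d=d)
    print(robot.calibration(n), (d>0).mean())
E
```

```text
pics
{'t': 0.0, 'q': array([ 1.24559201e+00,  1.31127816e-01,  1.48923992e+00,  2.34915030e-05,
        1.52297588e+00, -8.54008549e-02]), 'dq': array([-3.17329767e-04,  2.80321902e-04, -1.07808280e-05, -1.42598844e-03,
       -1.41507403e-03,  9.38885685e-04]), 'joint_torque': array([ 4.58610157e-04, -5.59863818e+01, -4.91744900e+01,  7.67705706e-02,
        3.60162172e-02, -1.43140383e-04]), 'tool_pos': array([0.14241192, 0.58263086, 0.40372868]), 'orientation': array([-3.75736689e-01, -3.11865871e+00,  2.68480762e-03]), 'force': array([ 0.09219857, -1.23366837,  0.73701739]), 'wrist_torque': array([-0.03691858,  0.01845831,  0.01241179]), 'gripper_force': 0.0, 'opening': 0.09263506691738246}
{'fx': 570.0424872023641, 'fy': 570.0424872023641, 'cx': 326.72232158770913, 'cy': 234.22192000036256, 'extrinsics': array([[ 2.31883694e-02, -9.99723260e-01,  3.96281440e-03,
        -1.59764590e-02],
       [-9.82210248e-01, -2.35206581e-02, -1.86305685e-01,
         4.87945451e-01],
       [ 1.86347334e-01,  4.27808131e-04, -9.82483836e-01,
         1.08228910e+00],
       [ 0.00000000e+00,  0.00000000e+00,  0.00000000e+00,
         1.00000000e+00]])} 0.9963118489583334
{'fx': 518.2946126943295, 'fy': 518.2946126943295, 'cx': 325.60723939465504, 'cy': 241.36237438665654, 'extrinsics': array([[ 0.99569515, -0.09120314,  0.01652756, -0.47535884],
       [-0.05042546, -0.68262383, -0.72902811,  0.06413683],
       [ 0.07777176,  0.72505634, -0.68428419,  0.97644579],
       [ 0.        ,  0.        ,  0.        ,  1.        ]])} 0.9959993489583333
```

View pics/top0.png

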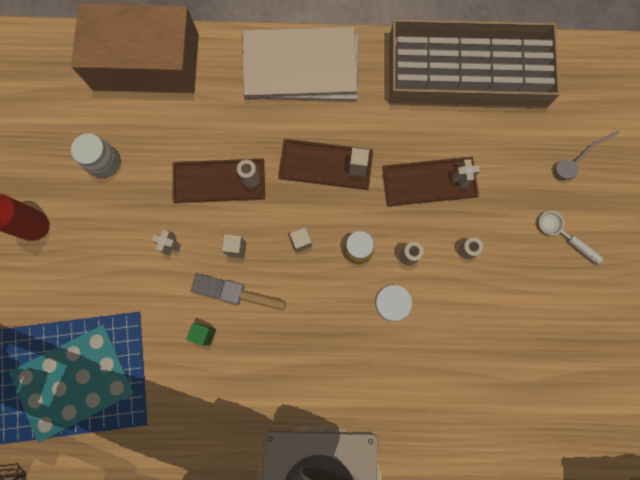

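View pics/side0.png

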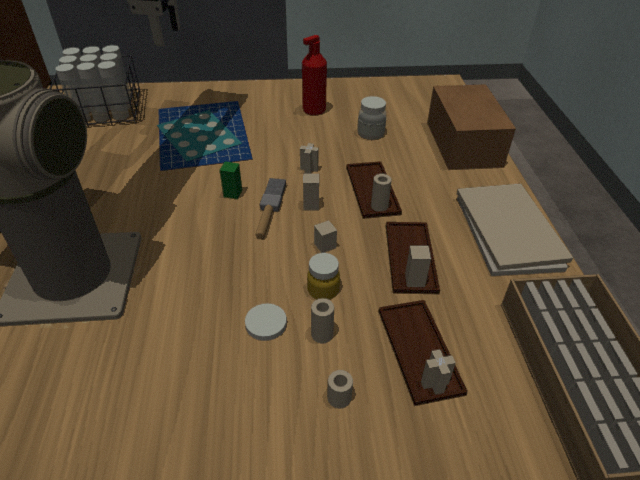

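The top view shows the props in a row: cross (164,241), squares (232,244) and (301,238), jar (359,246), tubes (412,252) and (473,247). The tube tray is at (219,180), the square tray at (326,164) and the cross tray at (431,181). The side view shows the left square (311,190) and left tube (322,320) are the tall ones.

```bash
cat > h.py <<'E'
import numpy as np, cv2
from plant import robot
def cloud(n,d):
    c=robot.calibration(n); v,u=np.mgrid[:480,:640]
    P=np.stack([(u-c['cx'])/c['fx']*d,(v-c['cy'])/c['fy']*d,d],-1)
    E=c['extrinsics']; return (P-E[:3,3])@E[:3,:3]
def ray(n,uv,z):
    c=robot.calibration(n); E=c['extrinsics']; R=E[:3,:3]; o=-R.T@E[:3,3]
    uv=np.atleast_2d(np.float64(uv))
    r=np.c_[(uv[:,0]-c['cx'])/c['fx'],(uv[:,1]-c['cy'])/c['fy'],np.ones(len(uv))]@R
    return (o+r*((z-o[2])/r[:,2:]))[:,:2]
def tops(n,d,uv,h,base=0.,rad=0.035):
    """top face pixels near a seed pixel: centre, rect size/angle in world xy"""
    W=cloud(n,d); s=ray(n,uv,h+base)[0]
    m=(abs(W[...,2]-h-base)<.009)&(np.hypot(W[...,0]-s[0],W[...,1]-s[1])<rad)&(d>0)
    v,u=np.nonzero(m); q=ray(n,np.c_[u,v],h+base)
    r=cv2.minAreaRect((q*1000).astype(np.float32))
    return q.mean(0),r,W[m][:,2].mean(),len(u)
def goto(p,yaw,grasp=True):
    """shift/turn in tool axes (mm, rad) from the measured pose; p = grasp point if grasp; yaw = world angle of tool y (mod pi)"""
    s=robot.read_state(); R=cv2.Rodrigues(np.float64(s['orientation']))[0]
    t=np.float64(p)+[0,0,.167 if grasp else 0]
    y0=np.arctan2(R[1,1],R[0,1]); dy=(yaw-y0+np.pi/2)%np.pi-np.pi/2
    c,sn=np.cos(y0+dy),np.sin(y0+dy); T=np.array([[sn,c,0],[-c,sn,0],[0,0,-1.]])
    rv=cv2.Rodrigues(R.T@T)[0].ravel()
    return (R.T@(t-s['tool_pos'])*1000).round(1), rv.round(3), (T.T@(t-s['tool_pos'])*1000).round(1), s['q'][5].round(2)
E
python3 - <<'E'
from h import *
for n,S in (("top",dict(cross=(164,239,.06),sqT=(232,241,.075),sqS=(301,236,.05),jar=(359,243,.07),tuT=(413,250,.075),tuS=(473,246,.05),s_tube=(247,168,.081),s_sq=(360,156,.081),s_cr=(468,170,.066))),
 ("side",dict(cross=(310,151,.06),sqT=(311,180,.075),sqS=(325,228,.05),jar=(323,264,.07),tuT=(322,307,.075),tuS=(340,380,.05),s_tube=(381,180,.081),s_sq=(417,253,.081),s_cr=(440,362,.066)))):
    f=np.load(f"pics/{n}0.npz"); d=f['d']; p=f['p']
    for k,(u,v,h) in S.items():
        c,r,z,N=tops(n,d,(u,v),h); print(n,k,(c*1000).round(1),"rect",np.round(r[0],1),np.round(r[1],1),round(r[2],1),"z",round(z*1000,1),N)
    hsv=cv2.cvtColor(p,cv2.COLOR_BGR2HSV); W=cloud(n,d)
    m=((hsv[...,2]<95)&(abs(W[...,2])<.025)&(W[...,0]>.45)&(W[...,0]<.75)&(abs(W[...,1])<.32)).astype(np.uint8)
    m=cv2.morphologyEx(m,cv2.MORPH_CLOSE,np.ones((5,5)))
    for k in cv2.findContours(m,0,2)[0]:
        if cv2.contourArea(k)>1500:
            r=cv2.minAreaRect((ray(n,k[:,0],.012)*1000).astype(np.float32)); print(n,"tray",np.round(r[0],1),np.round(r[1],1),round(r[2],1))
E
```

```text
top cross [465.2 315.6] rect [465.5 315.8] [40.5 39.1] 31.5 z 59.8 288
top sqT [459.8 178.4] rect [459.8 178.5] [34.9 35.1] 84.9 z 75.2 326
top sqS [478.6  47.9] rect [478.5  47.9] [35.4 33.7] 23.4 z 50.4 301
top jar [464.6 -67.6] rect [465.  -67.3] [52.9 50.3] 1.0 z 70.4 588
top tuT [ 453.2 -170.8] rect [ 453.  -170.7] [36.3 37.4] 45.7 z 75.0 240
top tuS [ 469.2 -291.6] rect [ 469.4 -291.7] [36.6 38.7] 27.6 z 50.0 243
top s_tube [607.6 156.7] rect [607.7 156.5] [37.5 36.3] 46.1 z 80.5 229
top s_sq [637.1 -64.3] rect [636.6 -64.4] [33.9 37.5] 84.1 z 81.3 307
top s_cr [ 620.6 -281.7] rect [ 620.4 -281.7] [37.1 40.5] 53.7 z 66.0 283
top tray [602.9 222.5] [ 87.5 189.2] 3.8
top tray [ 611.8 -215.5] [ 87.4 190.9] 7.3
top tray [644.1   1.6] [188.3  88.3] 84.0
side cross [464.9 307. ] rect [465.1 307. ] [41.3 41.1] 30.7 z 56.7 141
side sqT [460. 170.] rect [459.9 167.9] [41.9 31.8] 86.1 z 72.0 185
side sqS [478.9  41. ] rect [479.  41.] [37.7 40.2] 24.8 z 47.2 249
side jar [465.3 -74.2] rect [465.7 -75.3] [58.7 51.2] 85.7 z 67.5 565
side tuT [ 454.3 -176.9] rect [ 454.3 -176.1] [41.3 35.6] 85.5 z 72.1 319
side tuS [ 470.6 -296.9] rect [ 470.7 -297.1] [40.2 35.5] 84.6 z 47.5 394
side s_tube [607.2 148.9] rect [606.8 149.6] [41.7 36.2] 86.0 z 77.4 170
side s_sq [637.2 -70.9] rect [636.7 -71.4] [40.7 35.3] 83.1 z 78.4 308
side s_cr [ 621.4 -287.1] rect [ 621.1 -287.1] [40.4 39. ] 51.9 z 63.5 457
side tray [ 611.6 -221.3] [ 91.4 195.8] 7.4
side tray [643.7  -5. ] [200.4  89. ] 83.9
side tray [602.4 213.6] [ 90.3 202.4] 4.0
```

```bash
python3 - <<'E'
from h import *
print(goto([.4598,.1784,.16],np.radians(-5.1)))
E
```

```text
(array([-404.3, -317.1,   77.3]), array([-1.191e+00, -1.024e+00,  1.000e-03]), array([374.4, 352.1,  76.8]), np.float64(-0.09))
```

```bash
sed -i 's/\[\[sn,c,0\],\[-c,sn,0\]/[[-sn,c,0],[c,sn,0]/' h.py; python3 - <<'E'
from h import *
print(goto([.4598,.1784,.16],np.radians(-5.1)))
E
```

```text
(array([-404.3, -317.1,   77.3]), array([-2.00e-03,  1.00e-03,  1.42e+00]), array([-374.4,  352.1,   76.8]), np.float64(-0.09))
```

Call:
apply_moves:
  series:
    - [[0, 0, 0], [0, 0, 0.118]]
    - [[0, 0, 0], [0, 0, 0.118]]
    - [[0, 0, 0], [0, 0, 0.118]]
    - [[0, 0, 0], [0, 0, 0.118]]
    - [[0, 0, 0], [0, 0, 0.118]]
    - [[0, 0, 0], [0, 0, 0.118]]
    - [[0, 0, 0], [0, 0, 0.118]]
    - [[0, 0, 0], [0, 0, 0.118]]
    - [[0, 0, 0], [0, 0, 0.118]]
    - [[0, 0, 0], [0, 0, 0.118]]
    - [[0, 0, 0], [0, 0, 0.118]]
    - [[0, 0, 0], [0, 0, 0.118]]
  claw: 1
  newtons: 25

```text
t: 1.1
tool_pos: [0.1424, 0.5827, 0.4041]
orientation: [2.32, 2.118, -0.002]
force: [0.5, 0.4, 0.6]
opening: 0.093
gripper_force: 0.0
```

Call:
apply_moves:
  series:
    - [[-28, 26, 5], [0, 0, 0]]
    - [[-28, 26, 5], [0, 0, 0]]
    - [[-28, 26, 5], [0, 0, 0]]
    - [[-28, 26, 5], [0, 0, 0]]
    - [[-28, 26, 5], [0, 0, 0]]
    - [[-28, 26, 5], [0, 0, 0]]
    - [[-28, 26, 5], [0, 0, 0]]
    - [[-28, 26, 5], [0, 0, 0]]
    - [[-28, 26, 5], [0, 0, 0]]
    - [[-28, 26, 5], [0, 0, 0]]
    - [[-28, 26, 5], [0, 0, 0]]
    - [[-28, 26, 5], [0, 0, 0]]

```text
t: 2.1
tool_pos: [0.4254, 0.2198, 0.3443]
orientation: [-2.314, -2.125, 0.0]
force: [0.4, 1.2, -0.4]
opening: 0.0931
gripper_force: 0.0
```

```bash
python3 - <<'E'
from h import *
print(goto([.4598,.1784,.16],np.radians(-5.1)),robot.read_state()['t'])
E
```

```text
(array([-38.3,  37.7,  17.3]), array([-0.   ,  0.   ,  0.004]), array([-38.2,  37.9,  17.3]), np.float64(0.45)) 2.1
```

Call:
apply_moves:
  series:
    - [[-19, 19, 8.5], [0, 0, 0.004]]
    - [[-19, 19, 8.5], [0, 0, 0]]
    - [[0, 0, 30], [0, 0, 0]]
    - [[0, 0, 30], [0, 0, 0]]
    - [[0, 0, 30], [0, 0, 0]]
    - [[0, 0, 20], [0, 0, 0]]
    - [[0, 0, 0], [0, 0, 0]]
    - [[0, 0, 0], [0, 0, 0]]

```text
t: 2.77
tool_pos: [0.4586, 0.1802, 0.2166]
orientation: [-2.317, -2.119, 0.005]
force: [0.6, 0.4, -0.5]
opening: 0.0933
gripper_force: 0.0
```

```bash
python3 - <<'E'
from h import *
print(goto([.4598,.1784,.05],np.radians(-5.1)),robot.read_state()['t'])
E
```

```text
(array([-1.6,  1.4, -0.4]), array([-0.003,  0.001, -0.   ]), array([-1.6,  1.4, -0.4]), np.float64(0.36)) 2.7667
```

Call:
apply_moves:
  series:
    - [[-1.6, 1.4, 0], [0, 0, 0]]
    - [[0, 0, 0], [0, 0, 0]]

```text
t: 2.93
tool_pos: [0.4618, 0.1789, 0.2199]
orientation: [2.317, 2.119, 0.005]
force: [-0.2, -0.2, -0.6]
opening: 0.0929
gripper_force: 0.0
```

Call:
apply_moves:
  series:
    - [[0, 0, 0], [0, 0, 0]]
    - [[0, 0, 0], [0, 0, 0]]
    - [[0, 0, 0], [0, 0, 0]]
    - [[0, 0, 0], [0, 0, 0]]
    - [[0, 0, 0], [0, 0, 0]]
    - [[0, 0, 0], [0, 0, 0]]
    - [[0, 0, 0], [0, 0, 0]]
    - [[0, 0, 0], [0, 0, 0]]
    - [[0, 0, 0], [0, 0, 0]]
    - [[0, 0, 0], [0, 0, 0]]
  claw: 0
  newtons: 25

```text
t: 3.77
tool_pos: [0.4606, 0.1787, 0.2177]
orientation: [2.318, 2.12, -0.0]
force: [0.7, 0.2, -0.5]
opening: 0.0343
gripper_force: 25.0
```

Call:
apply_moves:
  series:
    - [[0, 0, -20], [0, 0, 0]]
    - [[0, 0, -30], [0, 0, 0]]
    - [[0, 0, -30], [0, 0, 0]]
    - [[0, 0, -30], [0, 0, 0]]
    - [[-23.9, 28.4, 0], [0, 0, 0]]
    - [[-23.9, 28.4, 0], [0, 0, 0]]
    - [[-23.9, 28.4, 0], [0, 0, 0]]
    - [[-23.9, 28.4, 0], [0, 0, 0]]
    - [[-23.9, 28.4, 0], [0, 0, 0]]
    - [[-23.9, 28.4, 0], [0, 0, 0]]
    - [[-23.9, 28.4, 0], [0, 0, 0.016]]
    - [[0, 0, 0], [0, 0, 0]]

```text
t: 4.77
tool_pos: [0.6465, -0.0107, 0.3259]
orientation: [2.339, 2.095, -0.003]
force: [0.0, 0.2, -2.7]
opening: 0.034
gripper_force: 25.0
```

Call:
apply_moves:
  series:
    - [[0, 0, 0], [0, 0, 0]]
    - [[0, 0, 0], [0, 0, 0]]

```text
t: 4.93
tool_pos: [0.6435, -0.0057, 0.3267]
orientation: [-2.334, -2.1, 0.002]
force: [-0.6, -0.5, -2.2]
opening: 0.0339
gripper_force: 25.0
```

```bash
cat >> h.py <<'E'
def look(n,name,z=None):
    p,d=robot.read_camera(n); cv2.imwrite(f"pics/{name}.png",p); np.savez(f"pics/{name}.npz",p=p,d=d); return p,d
E
python3 - <<'E'
from h import *
print(goto([.6433,-.006,.16],np.radians(-6)))
p,d=look("side","s1"); look("top","t1"); print(goto([.6433,-.006,.056],np.radians(-6)))
E
```

```text
(array([-0.4, -0.2, -0.3]), array([-0.002, -0.   , -0.001]), array([-0.4, -0.2, -0.3]), np.float64(0.02))
(array([ -1.3,   0.3, 104.5]), array([-0.001, -0.   ,  0.001]), array([ -1.3,   0.2, 104.5]), np.float64(0.02))
```

View pics/s1.png

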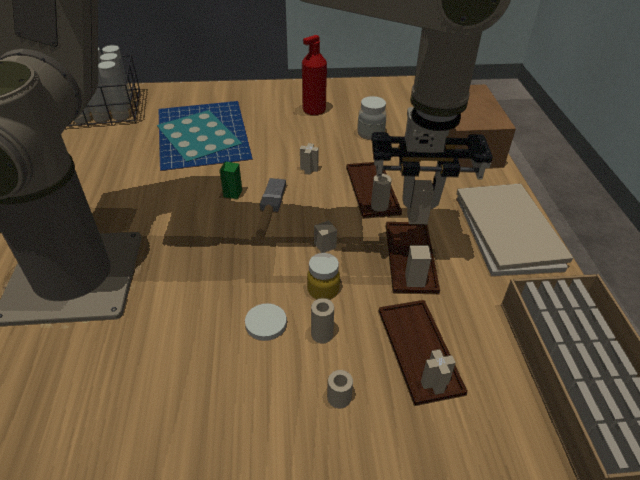

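The side view shows the tall square prop held over the square tray at (421,200), clear of the sample at (417,265).

Call:
apply_moves:
  series:
    - [[-0.6, 0, 30], [0, 0, 0]]
    - [[0, 0, 30], [0, 0, 0]]
    - [[0, 0, 25], [0, 0, 0]]
    - [[0, 0, 12], [0, 0, 0]]
    - [[0, 0, 4], [0, 0, 0]]
    - [[0, 0, 1.5], [0, 0, 0]]
    - [[0, 0, 0], [0, 0, 0]]
    - [[0, 0, 0], [0, 0, 0]]

```text
t: 5.7
tool_pos: [0.6446, -0.0061, 0.2276]
orientation: [2.333, 2.1, 0.004]
force: [0.6, 0.0, -1.6]
opening: 0.0338
gripper_force: 25.0
```

```bash
python3 - <<'E'
from h import *
print(goto([.6433,-.006,.056],np.radians(-6)))
for n in range(4): print(robot.read_state()['force'].round(1),robot.read_state()['tool_pos'])
E
```

```text
(array([-0.1, -1.4,  4.6]), array([ 0.003, -0.   , -0.   ]), array([-0.1, -1.3,  4.6]), np.float64(0.02))
[ 0.6  0.  -1.6] [ 0.64463837 -0.00607397  0.22757138]
[ 0.6  0.  -1.6] [ 0.64463837 -0.00607397  0.22757138]
[ 0.6  0.  -1.6] [ 0.64463837 -0.00607397  0.22757138]
[ 0.6  0.  -1.6] [ 0.64463837 -0.00607397  0.22757138]
```

Call:
apply_moves:
  series:
    - [[0, 0, 1], [0, 0, 0]]
    - [[0, 0, 0], [0, 0, 0]]
    - [[0, 0, 0], [0, 0, 0]]

```text
t: 5.95
tool_pos: [0.6441, -0.0063, 0.2251]
orientation: [2.334, 2.101, 0.001]
force: [0.2, 0.5, -1.1]
opening: 0.0342
gripper_force: 25.0
```

Call:
apply_moves:
  series:
    - [[0, 0, 1], [0, 0, 0]]
    - [[0, 0, 0], [0, 0, 0]]
    - [[0, 0, 0], [0, 0, 0]]

```text
t: 6.2
tool_pos: [0.644, -0.0063, 0.2237]
orientation: [2.334, 2.101, 0.001]
force: [0.6, 0.5, 1.6]
opening: 0.0335
gripper_force: 25.0
```

Call:
apply_moves:
  series:
    - [[0, 0, 0], [0, 0, 0]]
    - [[0, 0, 0], [0, 0, 0]]
    - [[0, 0, 0], [0, 0, 0]]
    - [[0, 0, 0], [0, 0, 0]]
    - [[0, 0, 0], [0, 0, 0]]
    - [[0, 0, 0], [0, 0, 0]]
  claw: 0.8

```text
t: 6.7
tool_pos: [0.6437, -0.0062, 0.2232]
orientation: [-2.335, -2.102, 0.0]
force: [-0.1, 0.2, 1.1]
opening: 0.0692
gripper_force: 0.0
```

Call:
apply_moves:
  series:
    - [[0, 0, -10], [0, 0, 0]]
    - [[0, 0, -30], [0, 0, 0]]
    - [[0, 0, -30], [0, 0, 0]]
    - [[0, 0, -35], [0, 0, 0]]
    - [[0, 0, 0], [0, 0, 0]]
  claw: 1

```text
t: 7.12
tool_pos: [0.6459, -0.0063, 0.3382]
orientation: [2.328, 2.096, 0.014]
force: [0.3, -0.2, 2.1]
opening: 0.0929
gripper_force: 0.0
```

```bash
python3 - <<'E'
from h import *
print(goto([.4786,.0479,.16],np.radians(23.6)))
p,d=look("side","s2"); print(goto([.4786,.0479,.036],np.radians(23.6)))
E
```

```text
(array([  36.4, -172.2,    9. ]), array([ 0.012,  0.003, -0.517]), array([ 116.7, -131.6,   11.2]), np.float64(0.02))
(array([  36.4, -173. ,  130.3]), array([ 0.01 ,  0.002, -0.517]), array([ 116.5, -131.2,  132.1]), np.float64(0.02))
```

Call:
apply_moves:
  series:
    - [[0, 0, 0], [0, 0, -0.103]]
    - [[0, 0, 0], [0, 0, -0.103]]
    - [[0, 0, 0], [0, 0, -0.103]]
    - [[0, 0, 0], [0, 0, -0.103]]
    - [[0, 0, 0], [0, 0, -0.105]]
    - [[23.3, -26.3, 0], [0, 0, 0]]
    - [[23.3, -26.3, 0], [0, 0, 0]]
    - [[23.3, -26.3, 0], [0, 0, 0]]
    - [[23.3, -26.3, 0], [0, 0, 0]]
    - [[23.3, -26.3, 0], [0, 0, 0]]
    - [[0, 0, 0], [0, 0, 0]]
    - [[0, 0, 0], [0, 0, 0]]

```text
t: 8.17
tool_pos: [0.4748, 0.0484, 0.3276]
orientation: [-1.718, -2.629, 0.001]
force: [0.2, 0.5, 0.5]
opening: 0.0928
gripper_force: 0.0
```

Call:
apply_moves:
  series:
    - [[0, 0, 0], [0, 0, 0]]
    - [[0, 0, 0], [0, 0, 0]]

```text
t: 8.33
tool_pos: [0.4775, 0.0476, 0.3288]
orientation: [1.72, 2.628, 0.001]
force: [0.8, -0.4, 0.3]
opening: 0.0932
gripper_force: 0.0
```

```bash
python3 - <<'E'
from h import *
print(goto([.4786,.0479,.036],np.radians(23.6)))
p,d=look("top","t2"); print(goto([.4786,.0479,.036],np.radians(23.6)))
E
```

```text
(array([-1.000e-01,  1.000e+00,  1.258e+02]), array([ 0.001,  0.001, -0.   ]), array([ -0.2,   1.1, 125.8]), np.float64(-0.42))
(array([ -0. ,   0.9, 125.7]), array([ 0.001,  0.   , -0.   ]), array([-1.000e-01,  1.000e+00,  1.257e+02]), np.float64(-0.42))
```

Good alignment; descend, close, lift.

Call:
apply_moves:
  series:
    - [[0, 0.9, 30], [0, 0, 0]]
    - [[0, 0, 30], [0, 0, 0]]
    - [[0, 0, 30], [0, 0, 0]]
    - [[0, 0, 25], [0, 0, 0]]
    - [[0, 0, 10.7], [0, 0, 0]]
    - [[0, 0, 0], [0, 0, 0]]
    - [[0, 0, 0], [0, 0, 0]]
    - [[0, 0, 0], [0, 0, 0]]

```text
t: 9.05
tool_pos: [0.4787, 0.0481, 0.2043]
orientation: [1.719, 2.627, 0.002]
force: [-0.1, 0.4, 0.6]
opening: 0.0932
gripper_force: 0.0
```

Call:
apply_moves:
  series:
    - [[0, 0, 0], [0, 0, 0]]
    - [[0, 0, 0], [0, 0, 0]]
    - [[0, 0, 0], [0, 0, 0]]
    - [[0, 0, 0], [0, 0, 0]]
    - [[0, 0, 0], [0, 0, 0]]
    - [[0, 0, 0], [0, 0, 0]]
    - [[0, 0, 0], [0, 0, 0]]
    - [[0, 0, 0], [0, 0, 0]]
    - [[0, 0, 0], [0, 0, 0]]
    - [[0, 0, 0], [0, 0, 0]]
  claw: 0

```text
t: 9.88
tool_pos: [0.4774, 0.0483, 0.2025]
orientation: [1.72, 2.629, 0.0]
force: [1.0, 1.2, -0.5]
opening: 0.0336
gripper_force: 25.0
```

```bash
python3 - <<'E'
from h import *
print(goto([.6495,.0536,.036],np.radians(-6)))
E
```

```text
(array([-64. , 159.8,  -0.4]), array([ 0.   , -0.   ,  0.517]), array([ 23.3, 170.6,  -0.5]), np.float64(-0.42))
```

Call:
apply_moves:
  series:
    - [[0, 0, -20], [0, 0, 0]]
    - [[0, 0, -35], [0, 0, 0]]
    - [[0, 0, -35], [0, 0, 0]]
    - [[0, 0, -35], [0, 0, 0]]
    - [[-12.8, 32, 0], [0, 0, 0]]
    - [[-12.8, 32, 0], [0, 0, 0]]
    - [[-12.8, 32, 0], [0, 0, 0]]
    - [[-12.8, 32, 0], [0, 0, 0]]
    - [[-12.8, 32, 0], [0, 0, 0]]

```text
t: 10.63
tool_pos: [0.651, 0.0537, 0.327]
orientation: [-1.72, -2.629, 0.0]
force: [0.0, 0.2, -0.7]
opening: 0.0336
gripper_force: 25.0
```

Call:
apply_moves:
  series:
    - [[0, 0, 0], [0, 0, 0.103]]
    - [[0, 0, 0], [0, 0, 0.103]]
    - [[0, 0, 0], [0, 0, 0.103]]
    - [[0, 0, 0], [0, 0, 0.103]]
    - [[0, 0, 0], [0, 0, 0.105]]
    - [[0, 0, 0], [0, 0, 0]]
    - [[0, 0, 0], [0, 0, 0]]
    - [[0, 0, 0], [0, 0, 0]]

```text
t: 11.3
tool_pos: [0.6495, 0.0537, 0.3272]
orientation: [-2.331, -2.106, 0.001]
force: [0.3, 0.2, -1.7]
opening: 0.034
gripper_force: 25.0
```

```bash
python3 - <<'E'
from h import *
print(goto([.6495,.0536,.042],np.radians(-6)))
p,d=look("top","t3"); print(goto([.6495,.0536,.042],np.radians(-6)))
E
```

```text
(array([ -0. ,   0. , 118.2]), array([-0.001,  0.   ,  0.003]), array([-1.000e-01, -0.000e+00,  1.182e+02]), np.float64(0.11))
(array([-1.000e-01,  0.000e+00,  1.183e+02]), array([-0.   ,  0.   ,  0.003]), array([-1.000e-01, -0.000e+00,  1.183e+02]), np.float64(0.11))
```

Call:
apply_moves:
  series:
    - [[0, 0, 30], [0, 0, 0.003]]
    - [[0, 0, 35], [0, 0, 0]]
    - [[0, 0, 30], [0, 0, 0]]
    - [[0, 0, 15], [0, 0, 0]]
    - [[0, 0, 5], [0, 0, 0]]
    - [[0, 0, 1.5], [0, 0, 0]]
    - [[0, 0, 0], [0, 0, 0]]
    - [[0, 0, 0], [0, 0, 0]]
    - [[0, 0, 0], [0, 0, 0]]

```text
t: 12.1
tool_pos: [0.6507, 0.0537, 0.2135]
orientation: [2.336, 2.097, 0.004]
force: [-0.1, -0.1, -1.1]
opening: 0.0343
gripper_force: 25.0
```

Call:
apply_moves:
  series:
    - [[0, 0, 1], [0, 0, 0]]
    - [[0, 0, 0], [0, 0, 0]]
    - [[0, 0, 0], [0, 0, 0]]

```text
t: 12.35
tool_pos: [0.6498, 0.0537, 0.2106]
orientation: [2.338, 2.098, 0.001]
force: [0.2, 0.3, -1.2]
opening: 0.034
gripper_force: 25.0
```

Call:
apply_moves:
  series:
    - [[0, 0, 1], [0, 0, 0]]
    - [[0, 0, 0], [0, 0, 0]]
    - [[0, 0, 0], [0, 0, 0]]

```text
t: 12.6
tool_pos: [0.6495, 0.0537, 0.2089]
orientation: [-2.338, -2.098, 0.0]
force: [0.5, 0.4, -1.0]
opening: 0.034
gripper_force: 25.0
```

Call:
apply_moves:
  series:
    - [[0, 0, 0.6], [0, 0, 0]]
    - [[0, 0, 0], [0, 0, 0]]
    - [[0, 0, 0], [0, 0, 0]]

```text
t: 12.85
tool_pos: [0.6497, 0.0537, 0.2086]
orientation: [2.338, 2.098, 0.0]
force: [-1.0, 0.3, 0.7]
opening: 0.0339
gripper_force: 25.0
```

Call:
apply_moves:
  series:
    - [[0, 0, 0], [0, 0, 0]]
    - [[0, 0, 0], [0, 0, 0]]
    - [[0, 0, 0], [0, 0, 0]]
    - [[0, 0, 0], [0, 0, 0]]
    - [[0, 0, 0], [0, 0, 0]]
    - [[0, 0, 0], [0, 0, 0]]
  claw: 0.8

```text
t: 13.35
tool_pos: [0.6496, 0.0537, 0.2084]
orientation: [2.338, 2.098, 0.0]
force: [0.5, -0.4, 0.0]
opening: 0.0692
gripper_force: 0.0
```

Call:
apply_moves:
  series:
    - [[0, 0, -10], [0, 0, 0]]
    - [[0, 0, -30], [0, 0, 0]]
    - [[0, 0, -35], [0, 0, 0]]
    - [[0, 0, -35], [0, 0, 0]]
    - [[0, 0, -10], [0, 0, 0]]
    - [[0, 0, 0], [0, 0, 0]]
    - [[0, 0, 0], [0, 0, 0]]
    - [[0, 0, 0], [0, 0, 0]]
  claw: 1

```text
t: 14.02
tool_pos: [0.6491, 0.0537, 0.3268]
orientation: [-2.337, -2.097, 0.003]
force: [0.1, 0.3, -0.9]
opening: 0.0932
gripper_force: 0.0
```

```bash
python3 - <<'E'
from h import *
print(goto([.4653,.3157,.16],np.radians(-13.5)))
E
```

```text
(array([ 2.407e+02, -2.109e+02,  2.000e-01]), array([-0.002,  0.   ,  0.128]), array([ 2.119e+02, -2.399e+02, -2.000e-01]), np.float64(0.11))
```

Call:
apply_moves:
  series:
    - [[0, 0, 0], [0, 0, 0.064]]
    - [[0, 0, 0], [0, 0, 0.064]]
    - [[23.5, -26.7, 0], [0, 0, 0]]
    - [[23.5, -26.7, 0], [0, 0, 0]]
    - [[23.5, -26.7, 0], [0, 0, 0]]
    - [[23.5, -26.7, 0], [0, 0, 0]]
    - [[23.5, -26.7, 0], [0, 0, 0]]
    - [[23.5, -26.7, 0], [0, 0, 0]]
    - [[23.5, -26.7, 0], [0, 0, 0]]
    - [[23.5, -26.7, 0], [0, 0, 0]]
    - [[23.5, -26.7, 0], [0, 0, 0]]

```text
t: 14.93
tool_pos: [0.4635, 0.3163, 0.3259]
orientation: [-2.467, -1.944, 0.006]
force: [0.9, 0.9, -0.2]
opening: 0.0926
gripper_force: 0.0
```

Call:
apply_moves:
  series:
    - [[0, 0, 0], [0, 0, 0]]
    - [[0, 0, 0], [0, 0, 0]]
    - [[0, 0, 0], [0, 0, 0]]

```text
t: 15.18
tool_pos: [0.4651, 0.3151, 0.3267]
orientation: [2.467, 1.946, -0.005]
force: [0.3, 0.3, 0.5]
opening: 0.0928
gripper_force: 0.0
```

```bash
python3 - <<'E'
from h import *
print(goto([.4653,.3157,.042],np.radians(-13.5)))
p,d=look("top","t4"); print(goto([.4653,.3157,.042],np.radians(-13.5)))
c=robot.calibration("top"); E=c['extrinsics']
for k,P,h in (("sqT",(.6433,-.006),.081),("sqS",(.6495,.0536),.056)):
    q=E[:3,:3]@np.r_[P,h]+E[:3,3]; uv=(c['fx']*q[0]/q[2]+c['cx'],c['fy']*q[1]/q[2]+c['cy'])
    cc,r,z,N=tops("top",d,uv,h); print(k,(cc*1000).round(1),np.round(r[1],1),round(r[2],1),z,N)
E
```

```text
(array([  0.9,   0.3, 117.7]), array([-0.002,  0.002,  0.001]), array([6.000e-01, 1.000e-01, 1.177e+02]), np.float64(0.74))
(array([  1.1,  -0.3, 118.1]), array([-0.001,  0.002, -0.001]), array([  0.9,  -0.5, 118.1]), np.float64(0.74))
sqT [641.7  -5.5] [34.1 37.5] 83.9 0.0812016134261294 303
sqS [647.   52.1] [34.6 36.7] 84.2 0.05602793796868262 296
```

View pics/t4.png

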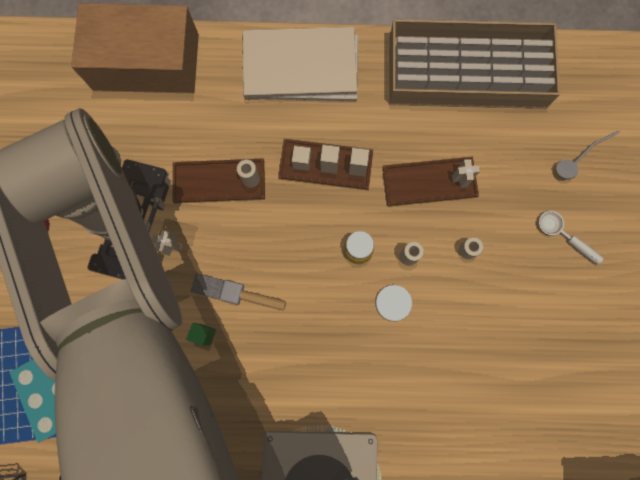

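The top view shows both square props upright in line in the square tray (tall at 329,155, short at 300,155). The gripper is at the cross prop (165,241).

Call:
apply_moves:
  series:
    - [[0.9, 0, 30], [0, 0, 0]]
    - [[0, 0, 30], [0, 0, 0]]
    - [[0, 0, 30], [0, 0, 0]]
    - [[0, 0, 20], [0, 0, 0]]
    - [[0, 0, 8], [0, 0, 0]]
    - [[0, 0, 0], [0, 0, 0]]
    - [[0, 0, 0], [0, 0, 0]]
    - [[0, 0, 0], [0, 0, 0]]

```text
t: 15.9
tool_pos: [0.4668, 0.3164, 0.2123]
orientation: [2.468, 1.943, 0.004]
force: [0.0, -0.2, 0.1]
opening: 0.093
gripper_force: 0.0
```

Call:
apply_moves:
  series:
    - [[0, 0, 0], [0, 0, 0]]
    - [[0, 0, 0], [0, 0, 0]]
    - [[0, 0, 0], [0, 0, 0]]
    - [[0, 0, 0], [0, 0, 0]]
    - [[0, 0, 0], [0, 0, 0]]
    - [[0, 0, 0], [0, 0, 0]]
    - [[0, 0, 0], [0, 0, 0]]
    - [[0, 0, 0], [0, 0, 0]]
    - [[0, 0, 0], [0, 0, 0]]
    - [[0, 0, 0], [0, 0, 0]]
  claw: 0

```text
t: 16.73
tool_pos: [0.4657, 0.3164, 0.2104]
orientation: [2.467, 1.944, -0.0]
force: [0.7, 0.1, -0.7]
opening: 0.0418
gripper_force: 25.0
```

```bash
python3 - <<'E'
from h import *
print(goto([.609,-.1937,.042],np.radians(7.4)))
E
```

```text
(array([-462.4,  258.6,    1.4]), array([ 0.   ,  0.   , -0.365]), array([-524.3,   76.4,    1.4]), np.float64(0.74))
```

Call:
apply_moves:
  series:
    - [[0, 0, -20], [0, 0, 0]]
    - [[0, 0, -35], [0, 0, 0]]
    - [[0, 0, -35], [0, 0, 0]]
    - [[0, 0, -28], [0, 0, 0]]
    - [[-30.8, 17.2, 0], [0, 0, 0]]
    - [[-30.8, 17.2, 0], [0, 0, 0]]
    - [[-30.8, 17.2, 0], [0, 0, 0]]
    - [[-30.8, 17.2, 0], [0, 0, 0]]
    - [[-30.8, 17.2, 0], [0, 0, 0]]
    - [[-30.8, 17.2, 0], [0, 0, 0]]
    - [[-30.8, 17.2, 0], [0, 0, 0]]
    - [[-30.8, 17.2, 0], [0, 0, 0]]

```text
t: 17.73
tool_pos: [0.5418, 0.0429, 0.3282]
orientation: [-2.467, -1.944, 0.0]
force: [0.6, -0.3, -1.6]
opening: 0.0418
gripper_force: 25.0
```

Call:
apply_moves:
  series:
    - [[-30.8, 17.2, 0], [0, 0, 0]]
    - [[-30.8, 17.2, 0], [0, 0, 0]]
    - [[-30.8, 17.2, 0], [0, 0, 0]]
    - [[-30.8, 17.2, 0], [0, 0, 0]]
    - [[-30.8, 17.2, 0], [0, 0, 0]]
    - [[-30.8, 17.2, 0], [0, 0, 0]]
    - [[-30.8, 17.2, 0], [0, 0, 0]]
    - [[0, 0, 0], [0, 0, -0.122]]
    - [[0, 0, 0], [0, 0, -0.122]]
    - [[0, 0, 0], [0, 0, -0.121]]
    - [[0, 0, 0], [0, 0, 0]]
    - [[0, 0, 0], [0, 0, 0]]

```text
t: 18.73
tool_pos: [0.6083, -0.1931, 0.3279]
orientation: [-2.078, -2.355, 0.0]
force: [-0.2, 0.0, -2.4]
opening: 0.0419
gripper_force: 25.0
```

```bash
python3 - <<'E'
from h import *
print(goto([.609,-.1937,.0494],np.radians(7.4)))
p,d=look("top","t5"); print(goto([.609,-.1937,.0494],np.radians(7.4)))
E
```

```text
(array([ -0.7,   0.7, 111.5]), array([-0.001, -0.   , -0.004]), array([ -0.7,   0.6, 111.5]), np.float64(-0.51))
(array([ -0.8,   0.6, 111.7]), array([-0.001, -0.   , -0.004]), array([ -0.8,   0.5, 111.7]), np.float64(-0.51))
```

Call:
apply_moves:
  series:
    - [[-0.7, 0.6, 30], [0, 0, -0.004]]
    - [[0, 0, 35], [0, 0, 0]]
    - [[0, 0, 25], [0, 0, 0]]
    - [[0, 0, 14], [0, 0, 0]]
    - [[0, 0, 5], [0, 0, 0]]
    - [[0, 0, 1], [0, 0, 0]]
    - [[0, 0, 0], [0, 0, 0]]
    - [[0, 0, 0], [0, 0, 0]]
    - [[0, 0, 0], [0, 0, 0]]

```text
t: 19.53
tool_pos: [0.6099, -0.194, 0.2203]
orientation: [2.068, 2.362, 0.002]
force: [0.1, 0.2, -1.8]
opening: 0.0419
gripper_force: 25.0
```

Call:
apply_moves:
  series:
    - [[0, 0, 1], [0, 0, 0]]
    - [[0, 0, 0], [0, 0, 0]]
    - [[0, 0, 0], [0, 0, 0]]

```text
t: 19.78
tool_pos: [0.6093, -0.1938, 0.2178]
orientation: [2.069, 2.364, 0.0]
force: [0.3, -0.5, -1.2]
opening: 0.0425
gripper_force: 25.0
```

Call:
apply_moves:
  series:
    - [[0, 0, 0.8], [0, 0, 0]]
    - [[0, 0, 0], [0, 0, 0]]
    - [[0, 0, 0], [0, 0, 0]]

```text
t: 20.03
tool_pos: [0.6091, -0.1937, 0.2165]
orientation: [-2.069, -2.364, 0.0]
force: [-0.1, -0.4, -1.4]
opening: 0.042
gripper_force: 25.0
```

Call:
apply_moves:
  series:
    - [[0, 0, 0.6], [0, 0, 0]]
    - [[0, 0, 0], [0, 0, 0]]
    - [[0, 0, 0], [0, 0, 0]]

```text
t: 20.28
tool_pos: [0.6092, -0.1938, 0.2164]
orientation: [2.069, 2.364, 0.0]
force: [-1.9, -0.3, 3.1]
opening: 0.0417
gripper_force: 25.0
```

Call:
apply_moves:
  series:
    - [[0, 0, 0], [0, 0, 0]]
    - [[0, 0, 0], [0, 0, 0]]
    - [[0, 0, 0], [0, 0, 0]]
    - [[0, 0, 0], [0, 0, 0]]
    - [[0, 0, 0], [0, 0, 0]]
    - [[0, 0, 0], [0, 0, 0]]
  claw: 0.85

```text
t: 20.78
tool_pos: [0.6092, -0.1938, 0.216]
orientation: [-2.069, -2.364, -0.0]
force: [-0.9, -1.0, 0.5]
opening: 0.0764
gripper_force: 0.0
```

Call:
apply_moves:
  series:
    - [[0, 0, -10], [0, 0, 0]]
    - [[0, 0, -30], [0, 0, 0]]
    - [[0, 0, -35], [0, 0, 0]]
    - [[0, 0, -35], [0, 0, 0]]
    - [[0, 0, -2], [0, 0, 0]]
    - [[0, 0, 0], [0, 0, 0]]
    - [[0, 0, 0], [0, 0, 0]]
    - [[0, 0, 0], [0, 0, 0]]
  claw: 1

```text
t: 21.45
tool_pos: [0.6087, -0.1936, 0.3266]
orientation: [-2.068, -2.362, 0.001]
force: [-0.4, 0.1, 0.1]
opening: 0.0932
gripper_force: 0.0
```

```bash
python3 - <<'E'
from h import *
print(goto([.4532,-.1708,.05],np.radians(4)))
E
```

```text
(array([  43.1, -150.9,  110. ]), array([-0.002, -0.001,  0.063]), array([  33.6, -153.5,  109.6]), np.float64(-0.52))
```

Call:
apply_moves:
  series:
    - [[0, 0, 0], [0, 0, 0.063]]
    - [[6.7, -30.7, 0], [0, 0, 0]]
    - [[6.7, -30.7, 0], [0, 0, 0]]
    - [[6.7, -30.7, 0], [0, 0, 0]]
    - [[6.7, -30.7, 0], [0, 0, 0]]
    - [[6.7, -30.7, 0], [0, 0, 0]]
    - [[0, 0, 0], [0, 0, 0]]
    - [[0, 0, 0], [0, 0, 0]]
    - [[0, 0, 0], [0, 0, 0]]

```text
t: 22.2
tool_pos: [0.4536, -0.1711, 0.3274]
orientation: [-2.142, -2.297, 0.0]
force: [-0.1, -0.1, 0.1]
opening: 0.0928
gripper_force: 0.0
```

```bash
python3 - <<'E'
from h import *
p,d=look("side","s5"); print(goto([.4532,-.1708,.05],np.radians(4)))
E
```

```text
(array([  0.5,  -0.9, 110.7]), array([-0., -0.,  0.]), array([  0.5,  -0.9, 110.7]), np.float64(-0.54))
```

View pics/s5.png

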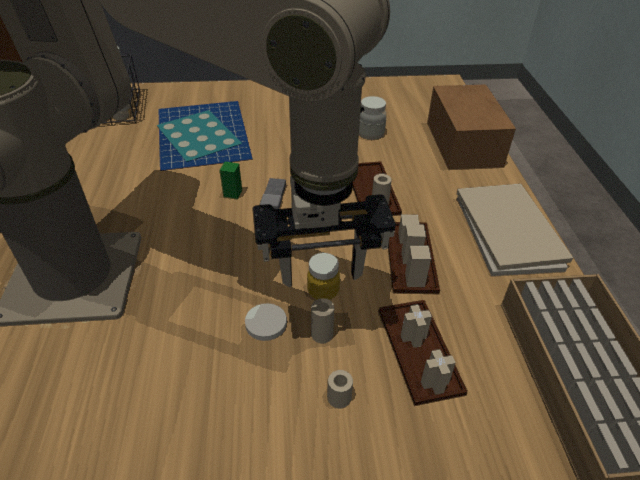

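The side view shows the cross prop upright in its tray (415,328), and the gripper above the tall tube (322,320), clear of the jar.

Call:
apply_moves:
  series:
    - [[0.5, -0.6, 30], [0, 0, 0]]
    - [[0, 0, 30], [0, 0, 0]]
    - [[0, 0, 30], [0, 0, 0]]
    - [[0, 0, 15], [0, 0, 0]]
    - [[0, 0, 5.5], [0, 0, 0]]
    - [[0, 0, 0], [0, 0, 0]]
    - [[0, 0, 0], [0, 0, 0]]
    - [[0, 0, 0], [0, 0, 0]]

```text
t: 22.92
tool_pos: [0.4542, -0.1711, 0.2191]
orientation: [2.141, 2.296, 0.001]
force: [-0.2, 0.9, -0.4]
opening: 0.0931
gripper_force: 0.0
```

Call:
apply_moves:
  series:
    - [[0, 0, 0], [0, 0, 0]]
    - [[0, 0, 0], [0, 0, 0]]
    - [[0, 0, 0], [0, 0, 0]]
    - [[0, 0, 0], [0, 0, 0]]
    - [[0, 0, 0], [0, 0, 0]]
    - [[0, 0, 0], [0, 0, 0]]
    - [[0, 0, 0], [0, 0, 0]]
    - [[0, 0, 0], [0, 0, 0]]
    - [[0, 0, 0], [0, 0, 0]]
    - [[0, 0, 0], [0, 0, 0]]
  claw: 0

```text
t: 23.75
tool_pos: [0.4531, -0.1706, 0.2176]
orientation: [2.142, 2.298, 0.0]
force: [-0.1, -0.5, -0.0]
opening: 0.038
gripper_force: 25.0
```

```bash
python3 - <<'E'
from h import *
print(goto([.6035,.215,.05],np.radians(3.9)))
E
```

```text
(array([374.2, 177. ,   0.6]), array([0.   , 0.   , 0.002]), array([374.5, 176.3,   0.6]), np.float64(-0.54))
```

Call:
apply_moves:
  series:
    - [[0, 0, -20], [0, 0, 0]]
    - [[0, 0, -35], [0, 0, 0]]
    - [[0, 0, -35], [0, 0, 0]]
    - [[0, 0, -25], [0, 0, 0]]
    - [[31.2, 14.7, 0], [0, 0, 0]]
    - [[31.2, 14.7, 0], [0, 0, 0]]
    - [[31.2, 14.7, 0], [0, 0, 0]]
    - [[31.2, 14.7, 0], [0, 0, 0]]
    - [[31.2, 14.7, 0], [0, 0, 0]]
    - [[31.2, 14.7, 0], [0, 0, 0]]
    - [[31.2, 14.7, 0], [0, 0, 0]]
    - [[31.2, 14.7, 0], [0, 0, 0]]

```text
t: 24.75
tool_pos: [0.5531, 0.0883, 0.3322]
orientation: [-2.142, -2.298, 0.001]
force: [-0.3, -0.2, -1.4]
opening: 0.0383
gripper_force: 25.0
```

Call:
apply_moves:
  series:
    - [[31.2, 14.7, 0], [0, 0, 0]]
    - [[31.2, 14.7, 0], [0, 0, 0]]
    - [[31.2, 14.7, 0], [0, 0, 0]]
    - [[31.2, 14.7, 0], [0, 0, 0]]
    - [[0, 0, 0], [0, 0, 0]]
    - [[0, 0, 0], [0, 0, 0]]
    - [[0, 0, 0], [0, 0, 0]]

```text
t: 25.33
tool_pos: [0.6026, 0.2151, 0.3318]
orientation: [-2.141, -2.298, 0.002]
force: [-0.4, -0.2, -1.3]
opening: 0.0381
gripper_force: 25.0
```

```bash
python3 - <<'E'
from h import *
print(goto([.6035,.215,.0566],np.radians(3.9)))
p,d=look("top","t6"); print(goto([.6035,.215,.0566],np.radians(3.9)))
E
```

```text
(array([-1.000e-01,  1.000e+00,  1.082e+02]), array([-0.001,  0.001,  0.003]), array([-1.000e-01,  9.000e-01,  1.082e+02]), np.float64(0.19))
(array([  0.5,   1.1, 108.4]), array([-0.001,  0.001,  0.002]), array([  0.4,   0.9, 108.4]), np.float64(0.19))
```

Call:
apply_moves:
  series:
    - [[0.3, 0.9, 30], [0, 0, 0]]
    - [[0, 0, 35], [0, 0, 0]]
    - [[0, 0, 24], [0, 0, 0]]
    - [[0, 0, 12], [0, 0, 0]]
    - [[0, 0, 5], [0, 0, 0]]
    - [[0, 0, 1], [0, 0, 0]]
    - [[0, 0, 0], [0, 0, 0]]
    - [[0, 0, 0], [0, 0, 0]]
    - [[0, 0, 0], [0, 0, 0]]

```text
t: 26.13
tool_pos: [0.6047, 0.2157, 0.2278]
orientation: [2.141, 2.296, 0.005]
force: [-0.6, -0.1, -1.4]
opening: 0.0383
gripper_force: 25.0
```

Call:
apply_moves:
  series:
    - [[0, 0, 0.8], [0, 0, 0]]
    - [[0, 0, 0], [0, 0, 0]]
    - [[0, 0, 0], [0, 0, 0]]

```text
t: 26.38
tool_pos: [0.6038, 0.2157, 0.2252]
orientation: [2.142, 2.298, 0.001]
force: [-0.6, -0.6, -0.4]
opening: 0.0382
gripper_force: 25.0
```

Call:
apply_moves:
  series:
    - [[0, 0, 0.8], [0, 0, 0]]
    - [[0, 0, 0], [0, 0, 0]]
    - [[0, 0, 0], [0, 0, 0]]

```text
t: 26.63
tool_pos: [0.6037, 0.2156, 0.2238]
orientation: [-2.142, -2.298, 0.0]
force: [0.6, 0.5, -1.5]
opening: 0.0379
gripper_force: 25.0
```

Call:
apply_moves:
  series:
    - [[0, 0, 0.5], [0, 0, 0]]
    - [[0, 0, 0], [0, 0, 0]]
    - [[0, 0, 0], [0, 0, 0]]

```text
t: 26.88
tool_pos: [0.6037, 0.2156, 0.2236]
orientation: [2.142, 2.298, 0.0]
force: [-0.2, -0.1, 0.6]
opening: 0.0379
gripper_force: 25.0
```

Contact; release and raise.

Call:
apply_moves:
  series:
    - [[0, 0, 0], [0, 0, 0]]
    - [[0, 0, 0], [0, 0, 0]]
    - [[0, 0, 0], [0, 0, 0]]
    - [[0, 0, 0], [0, 0, 0]]
    - [[0, 0, 0], [0, 0, 0]]
    - [[0, 0, 0], [0, 0, 0]]
  claw: 0.85

```text
t: 27.38
tool_pos: [0.6037, 0.2156, 0.2234]
orientation: [-2.142, -2.298, -0.0]
force: [0.8, 0.1, 0.6]
opening: 0.073
gripper_force: 0.0
```

Call:
apply_moves:
  series:
    - [[0, 0, -10], [0, 0, 0]]
    - [[0, 0, -30], [0, 0, 0]]
    - [[0, 0, -35], [0, 0, 0]]
    - [[0, 0, -28], [0, 0, 0]]
    - [[0, 0, 0], [0, 0, 0]]
    - [[0, 0, 0], [0, 0, 0]]
    - [[0, 0, 0], [0, 0, 0]]
  claw: 1

```text
t: 27.97
tool_pos: [0.6036, 0.2155, 0.3267]
orientation: [2.142, 2.298, 0.0]
force: [0.6, 0.9, -0.5]
opening: 0.0933
gripper_force: 0.0
```

```bash
python3 - <<'E'
from h import *
print(goto([.4693,-.2916,.036],np.radians(4)))
E
```

```text
(array([-496.5, -169.5,  123.6]), array([ 0., -0.,  0.]), array([-496.5, -169.4,  123.7]), np.float64(0.19))
```

Call:
apply_moves:
  series:
    - [[-33.1, -11.3, 0], [0, 0, 0]]
    - [[-33.1, -11.3, 0], [0, 0, 0]]
    - [[-33.1, -11.3, 0], [0, 0, 0]]
    - [[-33.1, -11.3, 0], [0, 0, 0]]
    - [[-33.1, -11.3, 0], [0, 0, 0]]
    - [[-33.1, -11.3, 0], [0, 0, 0]]
    - [[-33.1, -11.3, 0], [0, 0, 0]]
    - [[-33.1, -11.3, 0], [0, 0, 0]]
    - [[-33.1, -11.3, 0], [0, 0, 0]]
    - [[-33.1, -11.3, 0], [0, 0, 0]]
    - [[-33.1, -11.3, 0], [0, 0, 0]]
    - [[-33.1, -11.3, 0], [0, 0, 0]]

```text
t: 28.97
tool_pos: [0.4948, -0.1914, 0.3246]
orientation: [-2.14, -2.296, 0.001]
force: [-0.1, -0.7, 1.1]
opening: 0.0933
gripper_force: 0.0
```

Call:
apply_moves:
  series:
    - [[-33.1, -11.3, 0], [0, 0, 0]]
    - [[-33.1, -11.3, 0], [0, 0, 0]]
    - [[-33.1, -11.3, 0], [0, 0, 0]]
    - [[0, 0, 0], [0, 0, 0]]
    - [[0, 0, 0], [0, 0, 0]]
    - [[0, 0, 0], [0, 0, 0]]

```text
t: 29.47
tool_pos: [0.469, -0.2911, 0.3249]
orientation: [-2.141, -2.295, -0.0]
force: [-0.4, 0.7, -0.1]
opening: 0.0927
gripper_force: 0.0
```

```bash
python3 - <<'E'
from h import *
p,d=look("side","s7"); p,d=look("top","t7"); print(goto([.4693,-.2916,.036],np.radians(4)))
E
```

```text
(array([ -1.4,  -0.2, 122.5]), array([-0.001, -0.001,  0.001]), array([ -1.2,  -0.3, 122.6]), np.float64(-0.72))
```

View pics/s7.png

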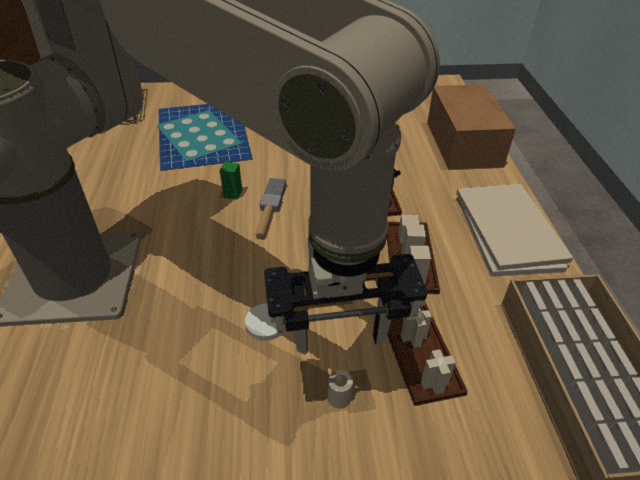

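The side view shows the gripper over the short tube (340,388), with the cross prop still standing at (417,327).

Call:
apply_moves:
  series:
    - [[-0.8, 0, 30], [0, 0, 0]]
    - [[0, 0, 35], [0, 0, 0]]
    - [[0, 0, 30], [0, 0, 0]]
    - [[0, 0, 20], [0, 0, 0]]
    - [[0, 0, 7.5], [0, 0, 0]]
    - [[0, 0, 0], [0, 0, 0]]
    - [[0, 0, 0], [0, 0, 0]]
    - [[0, 0, 0], [0, 0, 0]]

```text
t: 30.23
tool_pos: [0.4705, -0.2926, 0.206]
orientation: [2.139, 2.296, 0.001]
force: [-0.0, -0.4, 1.6]
opening: 0.0932
gripper_force: 0.0
```

Call:
apply_moves:
  series:
    - [[0, 0, 0], [0, 0, 0]]
    - [[0, 0, 0], [0, 0, 0]]
    - [[0, 0, 0], [0, 0, 0]]
    - [[0, 0, 0], [0, 0, 0]]
    - [[0, 0, 0], [0, 0, 0]]
    - [[0, 0, 0], [0, 0, 0]]
    - [[0, 0, 0], [0, 0, 0]]
    - [[0, 0, 0], [0, 0, 0]]
    - [[0, 0, 0], [0, 0, 0]]
    - [[0, 0, 0], [0, 0, 0]]
  claw: 0

```text
t: 31.07
tool_pos: [0.4694, -0.2924, 0.2039]
orientation: [-2.142, -2.298, -0.0]
force: [-0.2, 0.5, 0.4]
opening: 0.0364
gripper_force: 25.1
```

```bash
python3 - <<'E'
from h import *
print(goto([.5994,.275,.036],np.radians(3.9)))
E
```

```text
(array([556.9, 169.3,   0.9]), array([ 0.   , -0.   ,  0.002]), array([557.2, 168.2,   0.9]), np.float64(-0.72))
```

Call:
apply_moves:
  series:
    - [[0, 0, 0], [0, 0, 0]]
    - [[0, 0, 0], [0, 0, 0]]

```text
t: 31.23
tool_pos: [0.4694, -0.2924, 0.2039]
orientation: [-2.142, -2.298, 0.0]
force: [-0.2, -0.4, -0.1]
opening: 0.0363
gripper_force: 25.1
```

```bash
python3 - <<'E'
from h import *
p,d=look("side","s8"); cv2.imwrite("pics/s8c.png",cv2.resize(p[280:440,240:440],None,fx=4,fy=4,interpolation=2)[:600,:800])
s=robot.read_state(); print(s['opening'],s['force'],s['wrist_torque'],s['tool_pos'])
E
```

```text
0.03591119271337996 [ 0.03471479 -0.67021293  0.14766039] [-0.04398916  0.01650582  0.02793438] [ 0.46940893 -0.29236846  0.20387267]
```

View pics/s8c.png

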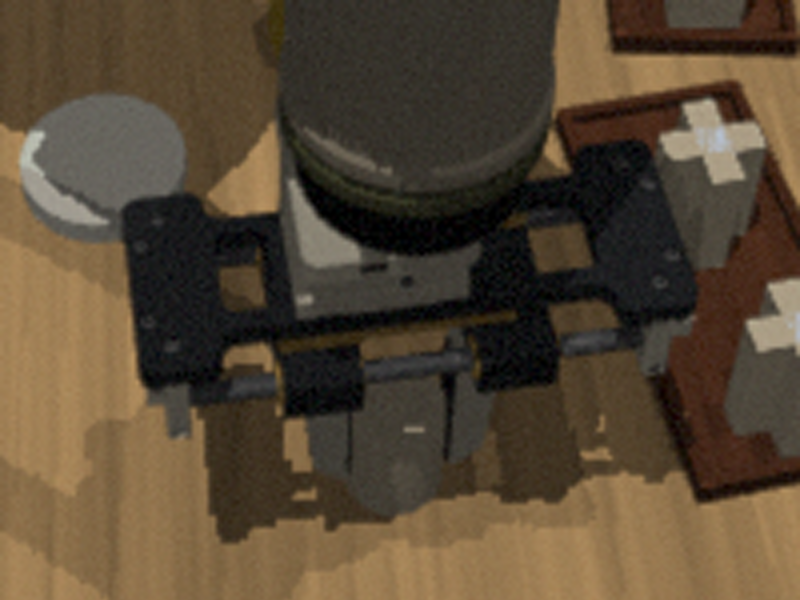

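Call:
apply_moves:
  series:
    - [[0, 0, -10], [0, 0, 0]]
    - [[0, 0, -20], [0, 0, 0]]
    - [[0, 0, -35], [0, 0, 0]]
    - [[0, 0, -35], [0, 0, 0]]
    - [[0, 0, -23], [0, 0, 0]]
    - [[0, 0, 0], [0, 0, 0]]
    - [[0, 0, 0], [0, 0, 0]]
    - [[0, 0, 0], [0, 0, 0]]

```text
t: 31.95
tool_pos: [0.4691, -0.2921, 0.3264]
orientation: [-2.142, -2.297, 0.0]
force: [-0.2, 0.5, -1.8]
opening: 0.0364
gripper_force: 25.1
```

```bash
python3 - <<'E'
from h import *
p,d=look("side","s9"); c=robot.calibration("side");E=c['extrinsics']
s=robot.read_state(); print(s['opening'],s['tool_pos'])
q=E[:3,:3]@(s['tool_pos']-[0,0,.19])+E[:3,3]; u,v=int(c['fx']*q[0]/q[2]+c['cx']),int(c['fy']*q[1]/q[2]+c['cy']); print(u,v)
cv2.imwrite("pics/s9c.png",cv2.resize(p[v-70:v+50,u-80:u+80],None,fx=5,fy=5,interpolation=2))
# expected bottom points of upright tube: near bottom rim
W=cloud("side",d); m=np.hypot(W[...,0]-s['tool_pos'][0],W[...,1]-s['tool_pos'][1])<.035
m&=(W[...,2]>.1)&(W[...,2]<.139); Q=W[m]
for z in np.arange(.112,.139,.005):
    k=Q[abs(Q[:,2]-z)<.0025]; print(round(z,3),len(k),k.min(0).round(4) if len(k) else '',k.max(0).round(4) if len(k) else '')
E
```

```text
0.036266247185628916 [ 0.46889727 -0.29199852  0.32544783]
340 344
0.112 0  
0.117 0  
0.122 25 [ 0.4502 -0.3123  0.1202] [ 0.4837 -0.296   0.1244]
0.127 57 [ 0.4501 -0.3136  0.1245] [ 0.4856 -0.2964  0.1294]
0.132 53 [ 0.451  -0.3131  0.1296] [ 0.4851 -0.2997  0.1344]
0.137 56 [ 0.4465 -0.3128  0.1345] [ 0.4904 -0.2999  0.139 ]
```

View pics/s9c.png

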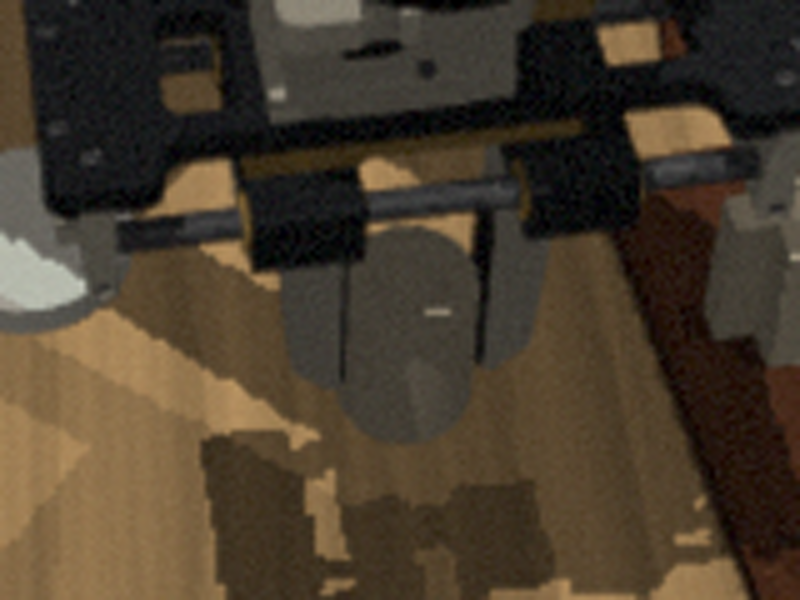

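The tube is held upright and centred: it spans x 0.450–0.486 and its front stays at y ≈ −0.313 over its height. Carrying on.

Call:
apply_moves:
  series:
    - [[34.8, 10.5, 0], [0, 0, 0]]
    - [[34.8, 10.5, 0], [0, 0, 0]]
    - [[34.8, 10.5, 0], [0, 0, 0]]
    - [[34.8, 10.5, 0], [0, 0, 0]]
    - [[34.8, 10.5, 0], [0, 0, 0]]
    - [[34.8, 10.5, 0], [0, 0, 0]]
    - [[34.8, 10.5, 0], [0, 0, 0]]
    - [[34.8, 10.5, 0], [0, 0, 0]]
    - [[34.8, 10.5, 0], [0, 0, 0]]
    - [[34.8, 10.5, 0], [0, 0, 0]]
    - [[34.8, 10.5, 0], [0, 0, 0]]
    - [[34.8, 10.5, 0], [0, 0, 0]]

```text
t: 33.0
tool_pos: [0.5652, 0.1348, 0.3246]
orientation: [-2.141, -2.296, 0.005]
force: [1.0, -0.6, 0.5]
opening: 0.0363
gripper_force: 25.1
```

Call:
apply_moves:
  series:
    - [[34.8, 10.5, 0], [0, 0, 0]]
    - [[34.8, 10.5, 0], [0, 0, 0]]
    - [[34.8, 10.5, 0], [0, 0, 0]]
    - [[34.8, 10.5, 0], [0, 0, 0]]
    - [[0, 0, 0], [0, 0, 0]]
    - [[0, 0, 0], [0, 0, 0]]
    - [[0, 0, 0], [0, 0, 0]]

```text
t: 33.58
tool_pos: [0.5975, 0.2745, 0.3247]
orientation: [-2.141, -2.298, 0.006]
force: [-0.2, -0.9, -0.5]
opening: 0.0363
gripper_force: 25.1
```

```bash
python3 - <<'E'
from h import *
p,d=look("side","s10"); print(goto([.5994,.275,.0429],np.radians(3.9)))
E
```

```text
(array([  1.1,   2.1, 115.4]), array([-0.003,  0.001,  0.002]), array([  1. ,   1.8, 115.4]), np.float64(0.28))
```

View pics/s10.png

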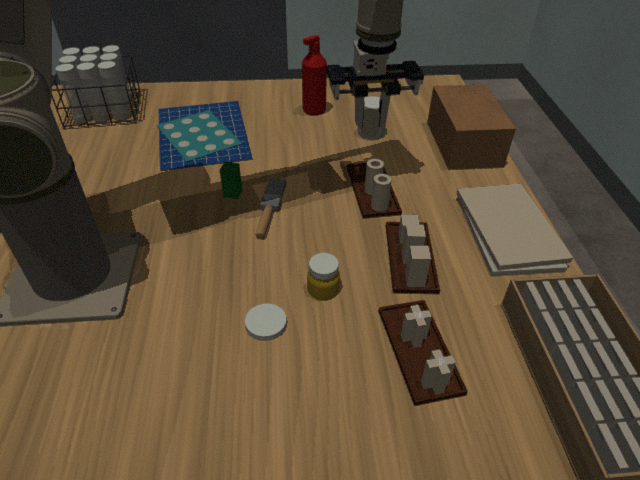

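The side view shows the tall tube upright next to its sample (374,175), and the short tube held behind it at about (372,105), with the jar untouched at (323,277).

Call:
apply_moves:
  series:
    - [[0.6, 1.3, 30], [0, 0, 0]]
    - [[0, 0, 35], [0, 0, 0]]
    - [[0, 0, 28], [0, 0, 0]]
    - [[0, 0, 14], [0, 0, 0]]
    - [[0, 0, 5], [0, 0, 0]]
    - [[0, 0, 1], [0, 0, 0]]
    - [[0, 0, 0], [0, 0, 0]]
    - [[0, 0, 0], [0, 0, 0]]
    - [[0, 0, 0], [0, 0, 0]]

```text
t: 34.38
tool_pos: [0.6003, 0.2758, 0.2164]
orientation: [2.141, 2.296, 0.005]
force: [0.0, 0.9, -0.6]
opening: 0.0364
gripper_force: 25.1
```

Call:
apply_moves:
  series:
    - [[0, 0, 0.8], [0, 0, 0]]
    - [[0, 0, 0], [0, 0, 0]]
    - [[0, 0, 0], [0, 0, 0]]

```text
t: 34.63
tool_pos: [0.5994, 0.2756, 0.2137]
orientation: [2.142, 2.298, 0.001]
force: [-0.1, 0.3, -1.0]
opening: 0.0366
gripper_force: 25.1
```

Call:
apply_moves:
  series:
    - [[0, 0, 1.2], [0, 0, 0]]
    - [[0, 0, 0], [0, 0, 0]]
    - [[0, 0, 0], [0, 0, 0]]

```text
t: 34.88
tool_pos: [0.5992, 0.2755, 0.2117]
orientation: [-2.142, -2.298, 0.001]
force: [0.7, 0.4, -0.7]
opening: 0.0361
gripper_force: 25.1
```

Call:
apply_moves:
  series:
    - [[0, 0, 1], [0, 0, 0]]
    - [[0, 0, 0], [0, 0, 0]]
    - [[0, 0, 0], [0, 0, 0]]

```text
t: 35.13
tool_pos: [0.5993, 0.2755, 0.2108]
orientation: [-2.142, -2.298, 0.0]
force: [-0.0, -0.1, -1.3]
opening: 0.0363
gripper_force: 25.1
```

Call:
apply_moves:
  series:
    - [[0, 0, 0.6], [0, 0, 0]]
    - [[0, 0, 0], [0, 0, 0]]
    - [[0, 0, 0], [0, 0, 0]]

```text
t: 35.38
tool_pos: [0.5993, 0.2755, 0.2103]
orientation: [-2.142, -2.298, 0.0]
force: [-0.4, 0.4, -0.6]
opening: 0.0362
gripper_force: 25.1
```

Call:
apply_moves:
  series:
    - [[0, 0, 0.6], [0, 0, 0]]
    - [[0, 0, 0], [0, 0, 0]]
    - [[0, 0, 0], [0, 0, 0]]

```text
t: 35.63
tool_pos: [0.5994, 0.2755, 0.2099]
orientation: [2.142, 2.298, 0.001]
force: [-0.7, 0.2, 0.0]
opening: 0.0358
gripper_force: 25.1
```

Call:
apply_moves:
  series:
    - [[0, 0, 0], [0, 0, 0]]
    - [[0, 0, 0], [0, 0, 0]]
    - [[0, 0, 0], [0, 0, 0]]
    - [[0, 0, 0], [0, 0, 0]]
    - [[0, 0, 0], [0, 0, 0]]
    - [[0, 0, 0], [0, 0, 0]]
  claw: 0.85

```text
t: 36.13
tool_pos: [0.5993, 0.2755, 0.2097]
orientation: [-2.142, -2.298, 0.0]
force: [-0.7, -0.5, 0.7]
opening: 0.0717
gripper_force: 0.0
```

Call:
apply_moves:
  series:
    - [[0, 0, -10], [0, 0, 0]]
    - [[0, 0, -30], [0, 0, 0]]
    - [[0, 0, -35], [0, 0, 0]]
    - [[0, 0, -35], [0, 0, 0]]
    - [[0, -30, 0], [0, 0, 0]]
    - [[0, -35, 0], [0, 0, 0]]
    - [[0, -35, 0], [0, 0, 0]]
    - [[0, -35, 0], [0, 0, 0]]
    - [[0, -35, 0], [0, 0, 0]]
    - [[0, -20, 0], [0, 0, 0]]
    - [[0, 0, 0], [0, 0, 0]]
    - [[0, 0, 0], [0, 0, 0]]

```text
t: 37.13
tool_pos: [0.4092, 0.2624, 0.3208]
orientation: [2.141, 2.298, 0.003]
force: [0.7, -0.2, 1.3]
opening: 0.0793
gripper_force: 0.0
```

```bash
python3 - <<'E'
from h import *
p,d=look("top","t11"); look("side","s11")
c=robot.calibration("top"); E=c['extrinsics']
for k,P,h in (("sqT",(.6433,-.006),.081),("sqS",(.6495,.0536),.056),("tuT",(.6035,.215),.081),("tuS",(.5994,.275),.056),("cr",(.609,-.1937),.066),("jar",(.4646,-.0676),.07)):
    q=E[:3,:3]@np.r_[P,h]+E[:3,3]; uv=(c['fx']*q[0]/q[2]+c['cx'],c['fy']*q[1]/q[2]+c['cy'])
    cc,r,z,N=tops("top",d,uv,h); print(k,(cc*1000).round(1),np.round(r[1],1),round(r[2],1),z,N)
E
```

```text
sqT [641.8  -5.7] [33.9 36.5] 83.7 0.08124911264381175 306
sqS [646.9  51.9] [34.6 37. ] 83.9 0.056091139570942784 295
tuT [601.7 213.5] [39.4 36.5] 28.5 0.08061204075340458 235
tuS [597.1 273.3] [39.6 35.9] 4.1 0.05530086733781885 225
cr [ 606.3 -192.4] [38.4 40.9] 52.7 0.06619471561435603 275
jar [464.5 -67.6] [52.9 50.3] 1.0 0.07059130919729058 593
```

View pics/t11.png

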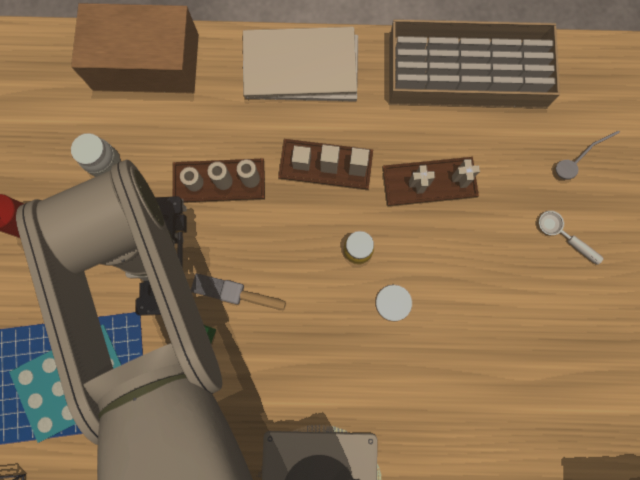

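The top view shows all five props upright and in line in their trays: tubes at (219,170) and (191,178), squares at (329,155) and (300,155), cross at (423,175). The jar is unmoved at (359,246), and the gripper is clear.

```bash
python3 -c "
from plant import robot
print(robot.close_job())"
```

```text
the job is handed in; nothing more can be done
None
```

The job is handed in: all five props stand upright in their matching trays, the tall ones next to the samples and the short ones at the open ends, and the paint jar hasn't moved (about 37 s of the 128 s used).

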